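# Turn the kahk mould face down with the tray's scooped wall

## Robot

A 7-joint arm with a two-finger parallel gripper is mounted at the origin on the work surface. World frame = base frame: x ahead of the robot, y to its left, z up, the work surface at z = 0. Lengths are in m, angles in rad, forces in N, time in s.
With the tool pointing down it reaches from about 0.425 to 0.925 m from the base axis. Payload 6.8 kg.
Tool frame: the origin (TCP) lies at the very end of the fingers, on their centre line; the grasp point (between the pads) lies 19 mm behind it; z points along the fingers, y is the direction in which the jaws open and shut (so a half turn about z gives the same grasp; the last joint's range is limited). The gripper opens to 85 mm and grips with 20 to 120 N. Pads are 22 mm wide; open, the fingers measure 114 mm over their backs; the gripper's body (76 mm by 85 mm) begins 54 mm behind the grasp point. The pads swing forward as they close: fully open they stand 13 mm farther back than shut.
Start: joints at [1.045, 0.477, 0.022, 1.555, -0.011, 1.109, -0.083], TCP at [0.274, -0.617, 0.231] pointing down, gripper open.
Joint ranges: [-2.96, 2.96], [-0.34, 2.1], [-1.41, 1.46], [0.24, 2.44], [-1.37, 4.51], [0.17, 1.92], [-2.96, 2.96]. Speed limits (rad/s): [2.39, 2.39, 3.14, 3.14, 3.14, 3.14, 3.14].

## Interface

Orientations are given as a rotation vector (axis times angle).
In Python, from cell import sensors, optics, job gives the robot as it stands.
- The arm moves only by the shell command python3 -m creep 'ROWS' [FORCE]. ROWS is text: rows parted by semicolons, each of 7 numbers parted by spaces: the opening, from 0 (shut) to 1 (fully open), then the shift along the tool's x, y, z in m, then the turn, a rotation vector about the tool's x, y, z in rad. In form: claw tx ty tz rx ry rz; .... A call has 1 to 12 rows; each row shifts and turns the commanded pose from where the row before left it, along the tool's axes as they then stand; what a row does not reach is not made up. A row lasts 1/10 s, in which the tool goes at most 50 mm and 8.59 degrees, less where a joint would pass 70% of its speed; a pose out of reach is approached as far as the arm can. A call is refused whole if a number of a shift passes 0.05 or a number of a turn 0.15, either way. A call with a gripper value outside its range is refused whole. The fingers move at their own pace and stop on an object; FORCE is the grip in N (left out, the last holds). Time passes only in rows, so rows that do not move let the fingers close. It gives the time, the measured TCP pose, the force and the opening at its end, in the units of the state.
- sensors.read_state(): the state, without advancing time (a new reading comes with each control period).
- optics.capture(name): name is "side" or "top"; returns a dict with "color" (420x560x3 uint8, red, green, blue), "K" (3x3 intrinsics, pixels), "world_to_cam" (4x4, takes a point from world to camera coordinates). Camera axes: x right, y down, z forward; pixel columns grow to the right and rows downward; lengths in m; the calibration is good to about 2 mm. A picture is of the moment at which its call begins. There is no depth.
- job.job_done(): hands the job in, once; it reports no verdict.
The state is a dict: "time_s": time; "q": joint angles; "joint_vel": joint speeds; "joint_torque": joint torques, N m; "tool_pos": TCP position; "tcp_rot": TCP orientation; "wrist_force": force on the tool from outside, world axes, zero at the start; "torque": the same for the moment, N m; "finger_gap": finger opening in m.
Only numpy, scipy, OpenCV 4.12 (cv2) and the standard library are available. Lean on these libraries where they do the work, as an engineer would, in place of code of your own. Each camera call takes 0.05 s, during which the arm holds its last target. There are 200 camera calls.

## Task

Turn the red kahk mould over so that it lies face down, flat on the floor of the glass tray. Slide it up the tray's scooped end wall until it leans there on edge, then tip it back over onto its patterned face. Leave the white coaster where it lies.

Things in the scene. Friction and masses are not known exactly. Their poses are not given: they have to be found in the camera images.
- tray: Fixed glass tray, brass edges. Origin on its underside (sideboard top); own y runs along it towards the scooped wall, x across, z up. Floor top at z = 6 mm, flat for x -125..125, y -330..100 mm; side rims 18 mm high. Mould and coaster lie side by side near x = -58 and +58 mm (either way round). Vase, sugar dispenser and tin (up to 140 mm tall) stand near y = -275, a tong near y = -200.
- wall_top (a point): Middle of the top edge of the tray's scooped wall (axes as the tray's): tray y = 138, z = 56 mm. The 5 mm wall spans the tray's width and leans outwards in three slopes from its foot (y = 100, z = 6): 35 degrees to y = 114, z = 16; 55 degrees to y = 128, z = 36; 65 degrees to the top. The space beyond it is clear, so a thing leaning on it can be reached from behind over the top.
- mould: Red hard-silicone slab, 70 (own x) x 84 (own y) x 10 mm, 85 g. Origin: mid of its plain face; z points out of the patterned face (rim, recess, rosette), up at first; own y within 9 degrees of the tray's y. Pushed low towards the wall it climbs; lower edge at the foot, it stays leaning at about 53 degrees, 20 mm higher than wall_top. Pulled back there, it turns about its lower edge and falls over.
- coaster: White ceramic coaster with blue rings, 80 x 80 mm, 9 mm thick, loose, lying on the tray beside the mould. Origin: centre of its underside, z up. To be left alone.
Things that resemble listed ones, but are neither listed nor needed, are in the scene too. What is shaped like the mould but green or purple is not meant.

How it is judged:
On the way:
1. the mould leans on edge against the scooped wall, tilted 40 to 85 degrees (angle between mould's own z axis and vertical between 0.7 and 1.48 rad and y of mould in the frame of tray between 0.09 and 0.17 m and z of mould in the frame of tray below 0.08 m), for 0.2 s.
At the end, for the whole second after the job is handed in: The mould lies at rest on the tray's floor, patterned face down, flat to within 10 degrees; the coaster is within 20 mm of where it began (angle between mould's own z axis and vertical above 2.967 rad and z of mould in the frame of tray between 0.01 and 0.026 m and x of mould in the frame of tray between -0.12 and 0.12 m and y of mould in the frame of tray between -0.3 and 0.085 m and linear speed of mould below 0.02 m/s and angular speed of mould below 0.2 rad/s and distance of coaster from where it was at the start of the episode below 0.02 m); the robot touches nothing.
It fails at once if the coaster is shifted by more than 20 mm (distance of coaster from where it was at the start of the episode above 0.02 m).
It also fails if it takes over 48 s, if anything falls off the work surface, if the arm or the gripper's body presses on something with over 40 N, if the wrist force passes 120 N, or if a joint passes its speed limit or range.

## Working session

There is one attempt and no reset: what is moved stays moved. The work goes in short steps, Python scripts to look and compute and a shell command to move; the robot and the scene stay as the last step left them, time stands still between calls to the robot, and variables do not carry over. Pictures are saved under pics/ and viewed, about 8 in all and at most 12, crops included, and the job is handed in when it is done.

```bash
ls; mkdir -p pics; cat > h.py <<'E'
import numpy as np,cv2
from scipy.spatial.transform import Rotation as R
from cell import sensors,optics,job
def snap(n,f):
    d=optics.capture(n); cv2.imwrite('pics/'+f+'.png',d['color'][:,:,::-1]); np.savez('pics/'+f+'.npz',K=d['K'],T=d['world_to_cam']); return d
def load(f):
    d=np.load('pics/'+f+'.npz'); return d['K'],d['T']
def proj(f,p):
    K,T=load(f); p=np.atleast_2d(p); c=p@T[:3,:3].T+T[:3,3]; u=c@K.T; return u[:,:2]/u[:,2:]
def back(f,uv,z):
    K,T=load(f); uv=np.atleast_2d(uv); r=np.c_[uv,np.ones(len(uv))]@np.linalg.inv(K).T@T[:3,:3]
    o=-T[:3,:3].T@T[:3,3]; return o+r*((z-o[2])/r[:,2])[:,None]
def st():
    s=sensors.read_state(); r=R.from_rotvec(s['tcp_rot']).as_matrix()
    print('t',s['time_s'],'p',np.round(s['tool_pos'],4),'gap',round(float(s['finger_gap']),4),'F',np.round(s['wrist_force'],1),'q',np.round(s['q'],2)); print(np.round(r,3)); return s,r
E
python3 - <<'E'
from h import *
a=snap('top','top0')['color'];b=snap('side','side0')['color']
for f in('top0','side0'):
    K,T=load(f); print(K[0,0],-T[:3,:3].T@T[:3,3],T[:3,:3].round(2).tolist())
st()
E
```

```text
pics
545.4768777841222 [0.36620901 0.02913934 1.09251895] [[0.01, -1.0, 0.01], [-1.0, -0.01, -0.09], [0.09, -0.01, -1.0]]
450.6829788019072 [ 0.09663316 -0.52329751  0.52135738] [[0.81, -0.59, -0.02], [-0.35, -0.45, -0.82], [0.47, 0.67, -0.57]]
t 0.1 p [ 0.2736 -0.6165  0.2304] gap 0.0855 F [-0.1 -0.3 -0.9] q [ 1.04  0.48  0.02  1.56 -0.01  1.11 -0.08]
[[ 0.914  0.406 -0.001]
 [ 0.406 -0.914  0.001]
 [-0.    -0.002 -1.   ]]
```

View pics/top0.png

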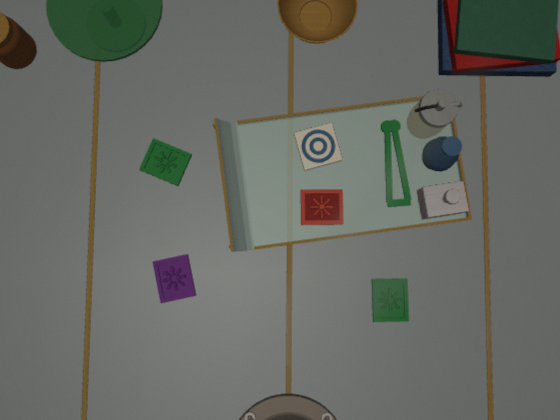

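View pics/side0.png

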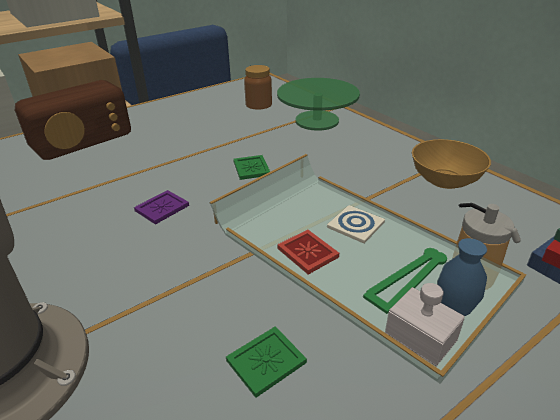

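```bash
python3 - <<'E'
from h import *
im=cv2.imread('pics/top0.png')
c=cv2.resize(im[85:260,205:480],None,fx=2.9,fy=2.9,interpolation=cv2.INTER_CUBIC); cv2.imwrite('pics/crop0.png',c)
b,g,r=[im[:,:,i].astype(int) for i in range(3)]
m=((r>90)&(r>2*g)&(r>2*b)).astype(np.uint8); m[:150]=0;m[250:]=0;m[:,:200]=0;m[:,480:]=0
n,l,s,ce=cv2.connectedComponentsWithStats(m); print(s,ce)
pts=np.argwhere(m)[:,::-1].astype(np.float32); box=cv2.boxPoints(cv2.minAreaRect(pts)); print(box)
w=back('top0',box,.016); print(w[:,:2].round(4),w.mean(0),np.linalg.norm(np.diff(w,axis=0),axis=1))
E
```

```text
[[     0      0    560    420 233838]
 [   301    190     41     34   1362]] [[279.25950444 209.5181707 ]
 [320.79001468 206.38032305]]
[[301. 190.]
 [341. 190.]
 [341. 223.]
 [301. 223.]]
[[ 0.515  -0.0228]
 [ 0.5158 -0.1025]
 [ 0.4498 -0.1024]
 [ 0.4491 -0.0231]] [ 0.4824471  -0.06272116  0.016     ] [0.0797453  0.06594729 0.0793291 ]
```

View pics/crop0.png

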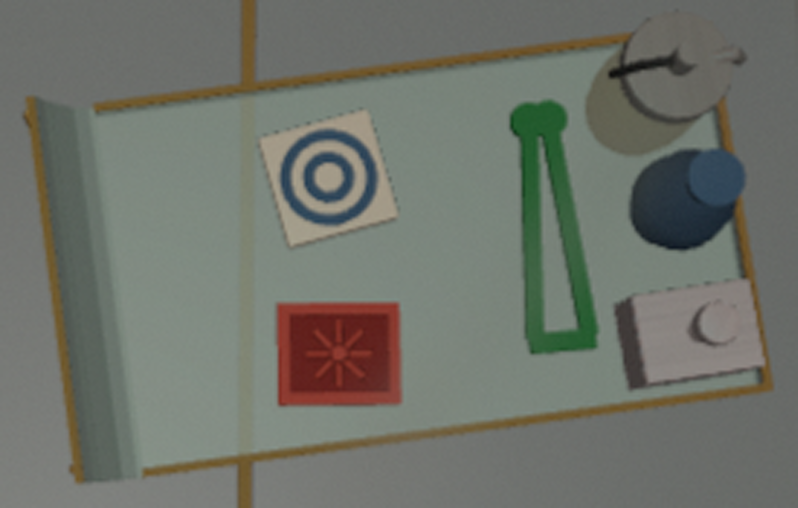

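```bash
python3 - <<'E'
from h import *
f=lambda p:np.array(p)/2.9+[205,85]
wt=back('top0',f([[32,98],[78,480]]),.056)
rn=back('top0',f([[145,472],[770,385]]),.018); rf=back('top0',f([[95,108],[630,38]]),.018)
for n,a in(('walltop',wt),('near',rn),('far',rf)):
    d=a[1]-a[0]; print(n,a[:,:2].round(4).tolist(),np.linalg.norm(d).round(4),np.degrees(np.arctan2(d[1],d[0])).round(2))
# tray frame fit
yw=np.mean([np.arctan2(*(a[0]-a[1])[:2][::-1]) for a in(rn,rf)])-np.pi/2
x=np.array([np.cos(yw),np.sin(yw)]);y=np.array([-x[1],x[0]])
O=wt.mean(0)[:2]-.138*y
print('yaw',np.degrees(yw),'O',O, 'x rims', [(a[:,:2]-O)@x for a in(rn,rf)], 'far end y',(rn[1,:2]-O)@y)
M=np.array([.4824,-.0627]);print('mould tray',(M-O)@x,(M-O)@y)
C=back('top0',f([[330,178]]),.015)[0,:2];print('coaster',(C-O)@x,(C-O)@y)
P=lambda a,b,z:np.r_[O+a*x+b*y,z]
np.savez('tray.npz',O=O,yaw=yw)
print((proj('top0',[P(-.125,.1,.006),P(.125,.1,.006),P(-.125,-.33,.018),P(.125,-.33,.018)])-[205,85])*2.9)
print('tong',(back('top0',f([[530,350],[518,120]]),.012)[:,:2]-O)@np.c_[x,y])
s=proj('side0',[P(0,.138,.056),P(-.125,.138,.056),P(.125,.138,.056)]);print(s)
E
```

```text
walltop [[0.6468, 0.1442], [0.3926, 0.1096]] 0.2566 -172.25
near [[0.3994, 0.0673], [0.4624, -0.3598]] 0.4317 -81.61
far [[0.6505, 0.1048], [0.7044, -0.2671]] 0.3758 -81.76
yaw 8.315784870861686 O [ 0.53967884 -0.00961052] x rims [array([-0.12771582, -0.12715286]), array([0.12625459, 0.1257645 ])] far end y -0.3353363554484102
mould tray -0.06435487987631462 -0.044247120810947706
coaster 0.05639713312610721 -0.057325628776766654
[[139.85565563 469.3403429 ]
 [ 92.3993562  114.74154967]
 [761.82678039 382.9522194 ]
 [702.57421549  29.49307939]]
tong [[-0.08050724 -0.17710642]
 [ 0.08004414 -0.19357521]]
[[261.61400923 176.90148647]
 [211.80133636 202.09058381]
 [304.19109256 155.37125662]]
```

The mould is the only red slab in the tray, at top px (321,206). The look-alikes are green at (166,162) and (390,300) and purple at (175,278), all outside the tray. The crop shows the red rosette face up. The tray fit agrees with the stated sizes, and the mould is at tray (-64, -44) mm. Next I work out the approach rows.

```bash
cat >> h.py <<'E'
_t=np.load('tray.npz') ; O=_t['O'];yaw=float(_t['yaw'])
tx=np.array([np.cos(yaw),np.sin(yaw)]);ty=np.array([-tx[1],tx[0]])
W=lambda a,b,z:np.r_[O+a*tx+b*ty,z]
def totray(p): p=np.asarray(p);return np.r_[(p[:2]-O)@tx,(p[:2]-O)@ty,p[2]].round(4)
E
python3 - <<'E'
from h import *
s,r=st(); T=W(-.064,-.112,.231); n=11; d=(T-s['tool_pos'])/n
g=R.from_matrix(np.c_[np.r_[-ty,0]*-1,np.r_[tx,0],[0,0,-1]]).as_matrix()
print((R.from_matrix(r).inv()*R.from_matrix(g)).as_rotvec(),T)
rv=(R.from_matrix(r).inv()*R.from_matrix(g)).as_rotvec()/n
c=R.from_matrix(r)
for i in range(n): print((c.inv().apply(d)).round(3),rv.round(3)); c=c*R.from_rotvec(rv)
E
```

```text
t 0.1 p [ 0.2736 -0.6165  0.2304] gap 0.0855 F [-0.1 -0.3 -0.9] q [ 1.04  0.48  0.02  1.56 -0.01  1.11 -0.08]
[[ 0.914  0.406 -0.001]
 [ 0.406 -0.914  0.001]
 [-0.    -0.002 -1.   ]]
[-1.50159856e-03 -9.62695226e-04 -1.29816520e+00] [ 0.49255017 -0.1296892   0.231     ]
[ 0.036 -0.032 -0.   ] [-0.    -0.    -0.118]
[ 0.04  -0.028 -0.   ] [-0.    -0.    -0.118]
[ 0.043 -0.023 -0.   ] [-0.    -0.    -0.118]
[ 0.045 -0.018 -0.   ] [-0.    -0.    -0.118]
[ 0.047 -0.012 -0.   ] [-0.    -0.    -0.118]
[ 0.048 -0.007 -0.   ] [-0.    -0.    -0.118]
[ 0.049 -0.001 -0.   ] [-0.    -0.    -0.118]
[ 0.048  0.005 -0.   ] [-0.    -0.    -0.118]
[ 0.047  0.01  -0.   ] [-0.    -0.    -0.118]
[ 0.046  0.016 -0.   ] [-0.    -0.    -0.118]
[ 0.044  0.021 -0.   ] [-0.    -0.    -0.118]
```

```bash
python3 -m creep '0.3 0.036 -0.032 0 0 0 -0.118; 0.3 0.04 -0.028 0 0 0 -0.118; 0.3 0.043 -0.023 0 0 0 -0.118; 0.3 0.045 -0.018 0 0 0 -0.118; 0.3 0.047 -0.012 0 0 0 -0.118; 0.3 0.048 -0.007 0 0 0 -0.118; 0.3 0.049 -0.001 0 0 0 -0.118; 0.3 0.048 0.005 0 0 0 -0.118; 0.3 0.047 0.01 0 0 0 -0.118; 0.3 0.046 0.016 0 0 0 -0.118; 0.3 0.044 0.021 0 0 0 -0.118; 0.3 0 0 0 0 0 0' 20
python3 - <<'E'
from h import *
s,r=st();print(totray(s['tool_pos']),'tool x in tray',r[:2,0]@np.c_[tx,ty])
E
```

```text
time_s: 1.3
tool_pos: [0.496, -0.1225, 0.2317]
tcp_rot: [-2.038, -2.39, -0.006]
wrist_force: [0.9, -0.1, 0.2]
finger_gap: 0.0257
t 1.3 p [ 0.496  -0.1225  0.2317] gap 0.0257 F [ 0.9 -0.1  0.2] q [ 0.53  0.24 -0.47  1.92  0.12  1.01  0.16]
[[-0.158  0.987  0.002]
 [ 0.987  0.158  0.003]
 [ 0.003  0.003 -1.   ]]
[-0.0596 -0.1054  0.2317] tool x in tray [-0.01360436  0.99990313]
```

```bash
python3 -m creep '0.3 -0.007 -0.005 0.05 0 0 0.013; 0.3 0 0 0.05 0 0 0; 0.3 0 0 0.05 0 0 0; 0.3 0 0 0.045 0 0 0; 0.3 0 0 0 0 0 0; 0.3 0 0 0 0 0 0'
python3 - <<'E'
from h import *
s,r=st();print(totray(s['tool_pos']))
a=snap('side','s1')['color']; cv2.imwrite('pics/s1c.png',cv2.resize(a[120:380,190:550,::-1],None,fx=2.2,fy=2.2))
E
```

```text
time_s: 1.9
tool_pos: [0.4893, -0.1378, 0.0372]
tcp_rot: [-2.07, -2.362, 0.001]
wrist_force: [1.0, -0.5, 1.2]
finger_gap: 0.0256
t 1.9 p [ 0.4893 -0.1378  0.0372] gap 0.0256 F [ 1.  -0.5  1.2] q [ 0.45  0.52 -0.37  2.07  0.32  0.61 -0.01]
[[-0.131  0.991 -0.002]
 [ 0.991  0.131  0.   ]
 [ 0.001 -0.002 -1.   ]]
[-0.0684 -0.1196  0.0372]
```

View pics/s1c.png

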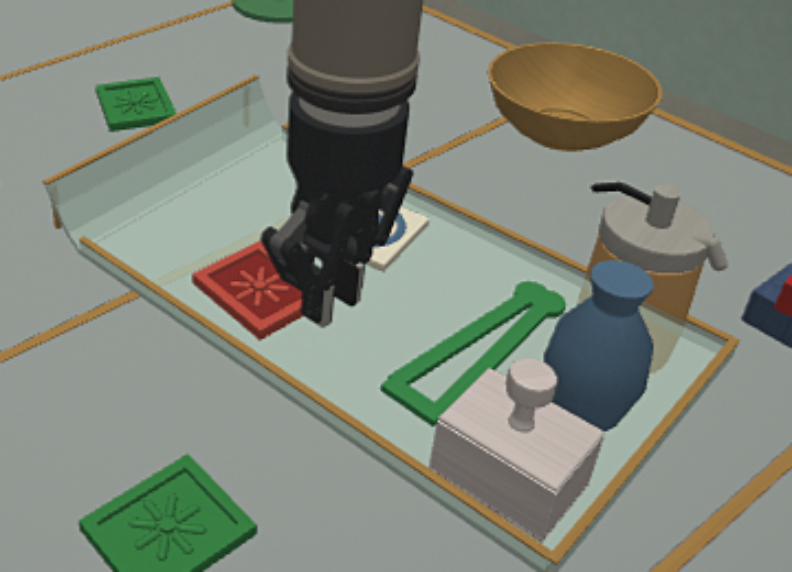

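The picture shows both fingertips at crop (320-355, 310), just behind the mould's trailing edge (265,335). They are clear of the tong and the coaster. I go down and push.

```bash
python3 -m creep '0.3 0 0.004 0.027 0 0 -0.012; 0.3 0 0 0 0 0 0; 0.3 0.015 0 0 0 0 0; 0.3 0.015 0 0 0 0 0; 0.3 0.015 0 0 0 0 0; 0.3 0.015 0 0 0 0 0; 0.3 0.015 0 0 0 0 0; 0.3 0.015 0 0 0 0 0; 0.3 0.015 0 0 0 0 0; 0.3 0 0 0 0 0 0' 
python3 - <<'E'
from h import *
s,r=st();print(totray(s['tool_pos']),r[:2,0]@np.c_[tx,ty])
E
```

```text
time_s: 2.95
tool_pos: [0.48, -0.0314, 0.0126]
tcp_rot: [2.051, 2.376, 0.004]
wrist_force: [-0.5, 0.2, 0.2]
finger_gap: 0.0255
t 2.95 p [ 0.48   -0.0314  0.0126] gap 0.0255 F [-0.5  0.2  0.2] q [ 0.22  0.53 -0.35  2.15  0.35  0.51 -0.24]
[[-0.146  0.989  0.004]
 [ 0.989  0.146  0.   ]
 [-0.     0.004 -1.   ]]
[-0.0622 -0.0129  0.0126] [-0.00161565  0.99999869]
```

```bash
python3 -m creep '0.3 0.010 0 0.0035 0 0 0; 0.3 0.010 0 0 0 0 0; 0.3 0.010 0 0 0 0 0; 0.3 0.010 0 0 0 0 0; 0.3 0.010 0 0 0 0 0; 0.3 0.010 0 0 0 0 0; 0.3 0.010 0 0 0 0 0; 0.3 0 0 0 0 0 0; 0.3 0 0 0 0 0 0' 
python3 - <<'E'
from h import *
s,r=st();print(totray(s['tool_pos']))
a=snap('side','s2')['color']; cv2.imwrite('pics/s2c.png',cv2.resize(a[80:290,160:440,::-1],None,fx=2.8,fy=2.8))
E
```

```text
time_s: 3.85
tool_pos: [0.4685, 0.0366, 0.0065]
tcp_rot: [-2.055, -2.376, -0.0]
wrist_force: [-0.5, -0.4, -0.2]
finger_gap: 0.0256
t 3.85 p [0.4685 0.0366 0.0065] gap 0.0256 F [-0.5 -0.4 -0.2] q [ 0.07  0.53 -0.33  2.17  0.36  0.49 -0.4 ]
[[-0.145  0.989 -0.   ]
 [ 0.989  0.145  0.   ]
 [ 0.    -0.    -1.   ]]
[-0.0638  0.056   0.0065]
```

View pics/s2c.png

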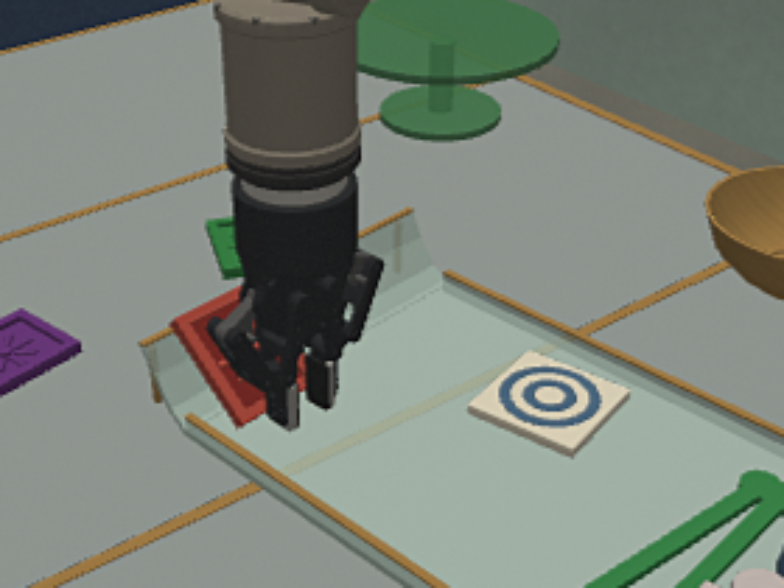

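The mould is riding up the wall, its upper edge at crop (175-240, 290-320), with the fingers low at its lower edge. I keep pushing.

```bash
python3 -m creep '0.3 0.006 0 -0.002 0 0 0; 0.3 0.006 0 0 0 0 0; 0.3 0.006 0 0 0 0 0; 0.3 0.004 0 0 0 0 0; 0.3 0 0 0 0 0 0; 0.3 0 0 0 0 0 0' 
python3 - <<'E'
from h import *
s,r=st();print(totray(s['tool_pos']))
a=snap('side','s3')['color']; cv2.imwrite('pics/s3c.png',cv2.resize(a[130:250,180:340,::-1],None,fx=4.5,fy=4.5,interpolation=cv2.INTER_CUBIC))
E
```

```text
time_s: 4.5
tool_pos: [0.4653, 0.058, 0.0085]
tcp_rot: [2.055, 2.376, 0.0]
wrist_force: [-0.5, 0.4, 0.1]
finger_gap: 0.0255
t 4.5 p [0.4653 0.058  0.0085] gap 0.0255 F [-0.5  0.4  0.1] q [ 0.02  0.52 -0.34  2.17  0.35  0.5  -0.44]
[[-0.144  0.99   0.   ]
 [ 0.99   0.144  0.   ]
 [ 0.     0.    -1.   ]]
[-0.0638  0.0776  0.0085]
```

View pics/s3c.png

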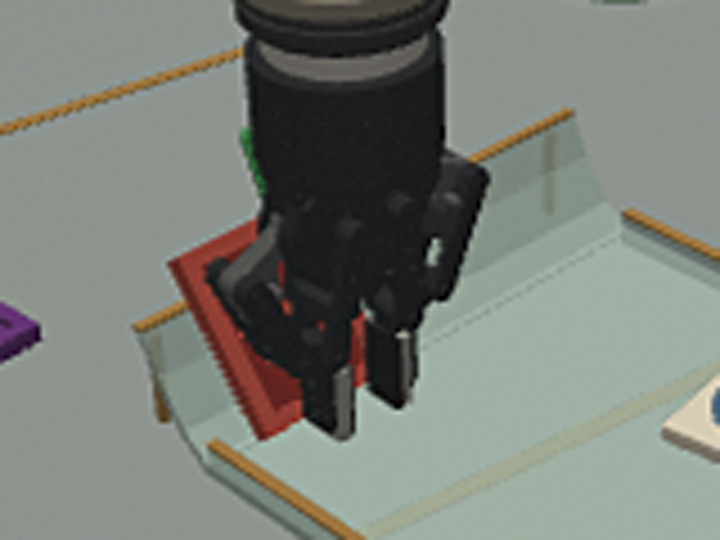

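```bash
cat >> h.py <<'E'
def fitlean(f,lo,up,x=-.099):
    from scipy.optimize import least_squares
    def pts(v):
        y0,t,x=v
        a=[y0-.01*np.sin(t),.006+.01*np.cos(t)]; b=[a[0]+.084*np.cos(t),a[1]+.084*np.sin(t)]
        return proj(f,[W(x,*a),W(x,*b)])
    s=least_squares(lambda v:(pts(v)-np.array([lo,up])).ravel(),[.1,.9,x],x_scale=.1); print('pivot y',s.x[0],'tilt deg',np.degrees(s.x[1]),'x near edge',s.x[2],'res',s.fun.round(1))
E
python3 - <<'E'
from h import *
fitlean('s3',[238.2,227.3],[217.8,188.2])
E
```

```text
pivot y 0.09638134468783698 tilt deg 50.516076514285885 x near edge -0.1060674327845207 res [ 0.3  0.5 -0.3 -0.6]
```

```bash
python3 -m creep '0.3 0.003 0 0 0 0 0; 0.3 0 0 0 0 0 0; 0.3 0 0 0 0 0 0; 0.3 -0.008 0 0 0 0 0; 0.3 -0.025 0 0 0 0 0; 0.3 -0.02 0 -0.02 0 0 0; 0.3 0 0 -0.05 0 0 0; 0.3 0 0 -0.05 0 0 0; 0.3 0 0 -0.03 0 0 0; 0.3 0 0 0 0 0 0; 0.3 0 0 0 0 0 0' 
python3 - <<'E'
from h import *
s,r=st();print(totray(s['tool_pos']))
a=snap('side','s4')['color']; cv2.imwrite('pics/s4c.png',cv2.resize(a[130:250,180:340,::-1],None,fx=4.5,fy=4.5,interpolation=cv2.INTER_CUBIC))
E
```

```text
time_s: 5.65
tool_pos: [0.4727, 0.0075, 0.1589]
tcp_rot: [2.056, 2.373, 0.001]
wrist_force: [0.5, 0.2, 0.2]
finger_gap: 0.0252
t 5.65 p [0.4727 0.0075 0.1589] gap 0.0252 F [0.5 0.2 0.2] q [ 0.26  0.27 -0.47  2.07  0.17  0.83 -0.16]
[[-0.143  0.99   0.001]
 [ 0.99   0.143 -0.   ]
 [-0.001  0.001 -1.   ]]
[-0.0638  0.0266  0.1589]
```

View pics/s4c.png

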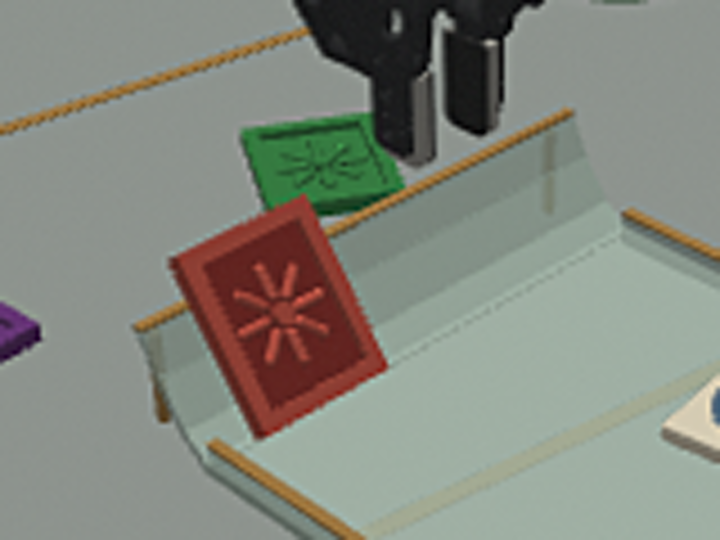

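The mould leans on its own at about 51°, upper corner at crop (170,262) and lower at (262,438), with the coaster where it was. Next I go over the top and behind it.

```bash
python3 -m creep '0.3 0.041 -0.005 0 0 0 0; 0.3 0.041 0 0 0 0 0; 0.3 0.041 0 0 0 0 0; 0.3 0.043 0 0 0 0 0; 0.3 0 0 0 0 0 0; 0.3 0 0 0.03 0 0 0; 0.3 0 0 0.035 0 0 0; 0.3 0 0 0.028 0 0 0; 0.3 0 0 0 0 0 0; 0.3 0 0 0 0 0 0' 
python3 - <<'E'
from h import *
s,r=st();print(totray(s['tool_pos']),r[:2,0]@np.c_[tx,ty])
E
```

```text
time_s: 6.7
tool_pos: [0.4429, 0.1712, 0.0648]
tcp_rot: [-2.055, -2.374, 0.004]
wrist_force: [-0.8, 0.3, 0.1]
finger_gap: 0.0255
t 6.7 p [0.4429 0.1712 0.0648] gap 0.0255 F [-0.8  0.3  0.1] q [-0.1   0.44 -0.48  2.13  0.34  0.64 -0.67]
[[-0.144  0.99  -0.003]
 [ 0.99   0.144 -0.001]
 [-0.001 -0.003 -1.   ]]
[-0.0696  0.1929  0.0648] [0.00104679 0.99999931]
```

```bash
python3 -m creep '0.3 -0.015 0 0 0 0 0; 0.3 -0.012 0 0 0 0 0; 0.3 -0.012 0 0 0 0 0; 0.3 -0.012 0 0 0 0 0; 0.3 -0.012 0 0 0 0 0; 0.3 -0.012 0 0 0 0 0; 0.3 -0.012 0 0 0 0 0; 0.3 -0.012 0 0 0 0 0; 0.3 -0.012 0 0 0 0 0; 0.3 -0.012 0 0 0 0 0; 0.3 0 0 0 0 0 0; 0.3 0 0 0 0 0 0' 
python3 - <<'E'
from h import *
s,r=st();print(totray(s['tool_pos']))
a=snap('side','s5')['color']; cv2.imwrite('pics/s5c.png',cv2.resize(a[110:260,170:370,::-1],None,fx=3.8,fy=3.8,interpolation=cv2.INTER_CUBIC))
E
```

```text
time_s: 7.9
tool_pos: [0.4614, 0.05, 0.0655]
tcp_rot: [-2.057, -2.375, -0.0]
wrist_force: [0.8, 1.0, 0.6]
finger_gap: 0.0256
t 7.9 p [0.4614 0.05   0.0655] gap 0.0256 F [0.8 1.  0.6] q [ 0.15  0.42 -0.47  2.16  0.32  0.63 -0.4 ]
[[-0.143  0.99   0.   ]
 [ 0.99   0.143  0.   ]
 [ 0.     0.    -1.   ]]
[-0.0688  0.0703  0.0655]
```

View pics/s5c.png

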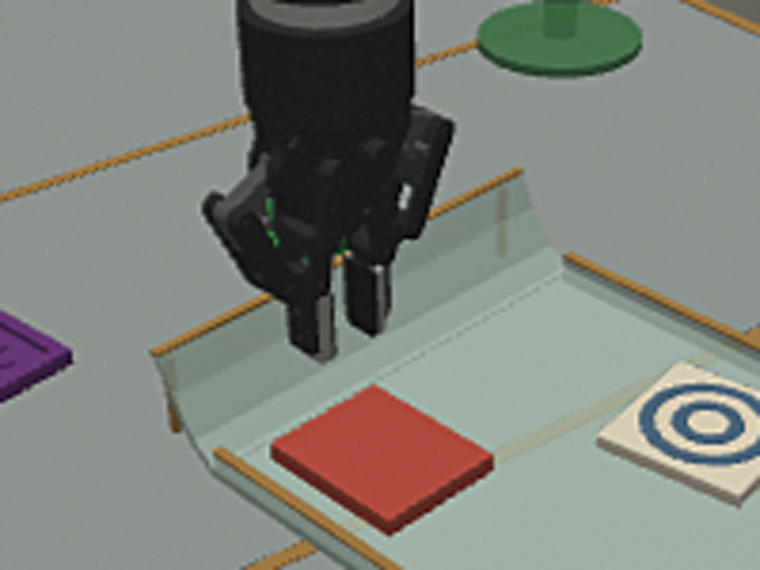

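The plain red face is up at crop (380,455) and lies flat. I retreat upwards, then check its position.

```bash
python3 -m creep '0.3 0 0 -0.05 0 0 0; 0.3 0.03 0 -0.05 0 0 0; 0.3 0.05 0 -0.03 0 0 0; 0.3 0.05 0 0 0 0 0; 0.3 0.05 0 0 0 0 0; 0.3 0 0 0 0 0 0; 0.3 0 0 0 0 0 0' 
python3 - <<'E'
from h import *
a=snap('top','top1')['color']; b=snap('side','s6')['color']
cv2.imwrite('pics/fin.png',np.vstack([cv2.resize(a[100:260,200:400,::-1],(600,300)),cv2.resize(b[110:260,170:400,::-1],(600,300))]))
S=(b[:,:,0]>90)&(b[:,:,0]>2*b[:,:,1].astype(int))&(b[:,:,0]>2*b[:,:,2].astype(int)); S[:180]=0;S[270:]=0;S[:,:200]=0;S[:,380:]=0
p=np.argwhere(S)[:,::-1]; print('mould side ~',totray(back('s6',p.mean(0),.013)[0]),len(p))
for f,i in(('top0',cv2.imread('pics/top0.png')[:,:,::-1]),('top1',a)):
    i=i.astype(int); m=(i.min(2)>150); m[:115]=0;m[180:]=0;m[:,:285]=0;m[:,350:]=0; print('coaster px',np.argwhere(m).mean(0)[::-1],m.sum())
m=(a[:,:,0]>90)&(a[:,:,0]>2*a[:,:,1].astype(int))&(a[:,:,0]>2*a[:,:,2].astype(int)); m[:150]=0;m[260:]=0;m[:,:230]=0;m[:,400:]=0
q=np.argwhere(m)[:,::-1];print('mould top',totray(back('top1',q.mean(0),.016)[0]),len(q)); st()
E
```

```text
time_s: 8.65
tool_pos: [0.4363, 0.2188, 0.1841]
tcp_rot: [-2.05, -2.38, -0.0]
wrist_force: [0.1, -0.6, 0.5]
finger_gap: 0.0261
mould side ~ [-0.0678  0.0438  0.013 ] 1078
coaster px [nan nan] 0
coaster px [313.96491228 153.81052632] 285
mould top [-0.0705  0.0441  0.016 ] 1383
t 8.75 p [0.437  0.216  0.1837] gap 0.0256 F [-0.3 -0.1 -0.2] q [-0.05  0.29 -0.63  2.01  0.21  0.91 -0.64]
[[-0.143  0.99  -0.001]
 [ 0.99   0.143 -0.001]
 [-0.001 -0.001 -1.   ]]<stdin>:7: RuntimeWarning: Mean of empty slice.
  ret = um.true_divide(
```

View pics/fin.png

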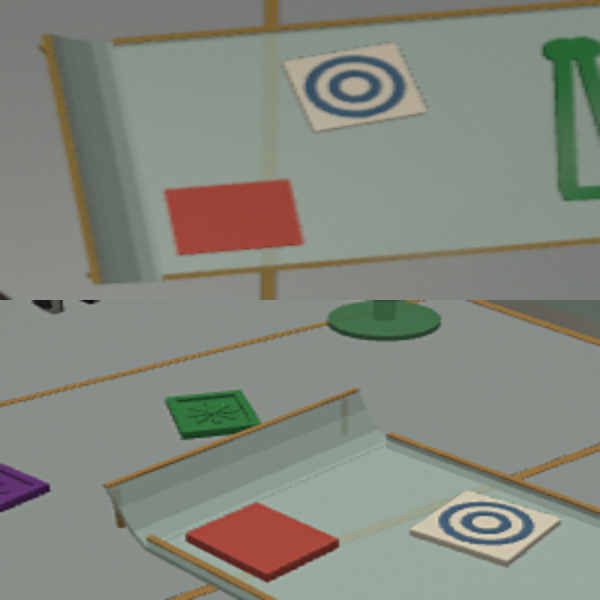

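The mould lies plain face up at tray (-70, 44) mm, flat on the floor. The coaster centre is at top px (318,146), the same as at the start, and the robot is clear of everything.

```bash
python3 -c "
from cell import job; print(job.job_done())"
```

```text
the job is handed in; nothing more can be done
None
```

The red mould now lies patterned face down on the tray floor, and I handed the job in at about 8.8 s. I pushed it up the scooped wall with two low, spread fingertips. It stayed leaning by itself for over half a second while I backed the arm off. I then reached over the wall and pulled its top edge back until it fell over.

**Lean:** a fit to the side image, taken just before the last 3 mm of the push, gave a tilt of about 50° with the lower edge at tray y ≈ 96 mm.

**Final position:** the mould is at tray (-70, 44) mm from the top camera and (-68, 44) mm from the side camera. In both images it looks flat with its plain face up. I judged flatness by eye and did not measure it.

**Coaster:** its centre is at top-image pixel (318, 146) both before and after, read by eye from enlarged crops. An automatic pixel comparison failed because its brightness threshold found nothing in the first picture.

**Robot:** it ended clear of everything, and the wrist force readings between moves stayed below about 2 N.

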